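# Stamp the tile on the hand press and hold the impression

## Robot

A 7-joint arm with a two-finger parallel gripper is mounted at the origin on the work surface. World frame = base frame: x ahead of the robot, y to its left, z up, the work surface at z = 0. Lengths are in m, angles in rad, forces in N, time in s.
With the tool pointing down it reaches from about 0.425 to 0.95 m from the base axis. Payload 4.7 kg.
Tool frame: the origin (TCP) lies at the very end of the fingers, on their centre line; the grasp point (between the pads) lies 19 mm behind it; z points along the fingers, y is the direction in which the jaws open and shut (so a half turn about z gives the same grasp; the last joint's range is limited). The gripper opens to 85 mm and grips with 20 to 120 N. Pads are 22 mm wide; open, the fingers measure 114 mm over their backs; the gripper's body (76 mm by 85 mm) begins 54 mm behind the grasp point. The pads swing forward as they close: fully open they stand 13 mm farther back than shut.
Start: joints at [-1.236, 0.469, -0.049, 1.532, 0.024, 1.141, -0.082], TCP at [0.24, 0.631, 0.2] pointing down, gripper open.
Joint ranges: [-2.59, 2.59], [-0.33, 1.99], [-1.39, 1.29], [0.1, 2.45], [-1.04, 4.18], [0.21, 1.99], [-2.66, 2.66]. Speed limits (rad/s): [2.57, 2.57, 3.14, 3.14, 3.14, 3.14, 3.14].

## Interface

Orientations are given as a unit quaternion [w, x, y, z].
In Python, from workcell import observe, vision, close_job gives the robot as it stands.
- The arm moves only by the tool arm_command, never from a script. Its argument "moves" is a list of rows, each a list of 4 numbers: the shift along the tool's x, y, z in m, then the turn about the tool's z in degrees. A call has 1 to 10 rows; each row is the pose to reach, as a shift and turn from the pose commanded when the call began, along the tool's axes at that moment; what a row does not reach only later rows make up. A row lasts 1/8 s, in which the tool goes at most 62.5 mm and 10.7 degrees, less where a joint would pass 70% of its speed; a pose out of reach is approached as far as the arm can. A call with a gripper value outside its range is refused whole. "grip" is the closure in counts, from 0 (fully open) to 255 (shut), set as the call begins (left out, the last holds). The fingers move at their own pace and stop on an object; the grip force is fixed at half the most. Time passes only in rows, so rows that repeat a pose let the fingers close. It gives the time, the measured TCP pose, the force and the opening at its end, in the units of the state.
- observe(): the state, without advancing time (a new reading comes with each control period).
- vision.snapshot(name): name is "scene" or "top" or "wrist"; returns the picture (480x640x3 uint8, blue, green, red); there is no depth.
- vision.camera_model(name): a dict with "fx", "fy", "cx", "cy" (pixels), "rvec" (rotation vector, rad) and "tvec" (3), from world to camera coordinates, as OpenCV has them; the wrist camera has in their place "tool_from_camera" (4x4, takes a point from camera to tool coordinates, whose origin is the TCP and whose axes are the flange's). Camera axes: x right, y down, z forward; pixel columns grow to the right and rows downward; lengths in m; the calibration is good to about 2 mm. A picture is of the moment at which its call begins: read the wrist's pose just before it. camera_model takes no time and is no camera call.
- close_job(): hands the job in, once; it reports no verdict.
The state is a dict: "time": time; "joint_pos": joint angles; "joint_vel": joint speeds; "tau": joint torques, N m; "tool_pos": TCP position; "tool_rot": TCP orientation; "wrist_force": force on the tool from outside, world axes, zero at the start; "moment": the same for the moment, N m; "finger_gap": finger opening in m.
Only numpy, scipy, OpenCV 4.12 (cv2) and the standard library are available. Lean on these libraries where they do the work, as an engineer would, in place of code of your own. Each camera call takes 0.05 s, during which the arm holds its last target.

## Task

Stamp the terracotta tile in the hand press; the stamp has already been inked. Pull the press's sliding tray out by its black ball knob, all the way to its stop, so that the tile comes under the stamp, and only then swing the red-handled lever down until the lever stands at the green part of the quadrant, without running on into the red part. Finish while holding it there, the stamp pressed steadily on the tile (let go and the spring lifts it), and leave the jar, the bowl and the spare tiles where they are.

Things in the scene. Friction and masses are not known exactly. Their poses are not given: they have to be found in the camera images.
- press: Grey hand-stamping press, fixed: base 345 x 170 x 25 mm, reaching 105 mm before the origin; column at the back; gear head 95 x 90 mm, 137 to 222 mm above the table, overhanging to the front. Origin on the table on the stamp's vertical axis; x to the back (column), -x to the front (towards the robot), y left, z up. The lever is on the right (-y) side.
- tray (a joint): Travel of the aluminium tray that slides out to the front, along the press's -x, in m: 0 pushed in (start), 0.085 at the stop. About 1.5 N of friction; stays where it is left. It carries a steel ink plate and, 85 mm behind that, the white nest with the tile: at 0 the ink plate is under the stamp, at the stop the tile.
- tray_knob (a point): Centre of the black ball knob, 28 mm across, on a 10 mm stem, 37 mm before the tray's front lip; 40 mm above the table. 145 mm before the stamp's axis with the tray in, 230 mm with the tray at its stop.
- lever (a joint): Turn of the lever about its level pivot, in rad: 0 raised (start; 65 degrees above level), growing as the grip comes forward and down. The stamp sinks 35 mm per rad and meets the tile at about 1.14. Green: 1.22 to 1.35 (lever 5 to 12 degrees below level); then red, to the end at 1.48. Its spring lifts it: about 4 N at the grip to start, 9 N at green.
- lever_grip (a point): Middle of the red grip, a level bar 22 mm thick, 100 mm long along the press's y; the lever arm joins its left end. It moves on an arc of 170 mm radius in the press's x-z plane, 143 mm to the right (-y) of the stamp's axis; pivot at the press's x = 0, 175 mm above the table. Raised: 72 mm before the pivot, 329 mm above the table; mid-green: 168 mm before it, 149 mm up.
- tile_center (a point): Centre of the loose terracotta tile, 80 x 80 x 9 mm, which lies in the nest on the tray (rim 5 mm high, 1.5 mm clear all round), its top 46 mm above the table. At start 85 mm behind the stamp's axis, partly under the press arm.
- tile: The same tile, origin at the centre of its underside, z up.
- stamp_face (a point): Centre of the flat rubber face, 60 mm across, of the stamp below the gear head; 86 mm above the table when raised. The stamp is sprung on the ram, so that at the green part it presses on the tile with about 6 to 13 N.
- stamp: The stamp, origin at the centre of its face, z up.
- ink_jar_center (a point): Bystander: amber jar with a white lid, 54 mm across, 65 mm high; its centre, half-way up.
- bowl_center (a point): Bystander: terracotta bowl, 110 mm across, 48 mm high; half-way up on its axis.
- tile_stack_center (a point): Bystander: stack of four spare tiles, 80 x 80 x 36 mm; its centre.
Mind the look-alikes: they are no part of the job. Of the things that look like the tile, the largest one is meant.

How it is judged:
By the outcome, as a careful person would: the job done as asked, in the order asked, and still so for the second after the job is handed in, while the arm keeps its last pose, push and grip.
It also fails if it takes over 59 s, if anything falls off the work surface, if the arm or the gripper's body presses on something with over 40 N, if the wrist force passes 120 N, or if a joint passes its speed limit or range.

## Working session

There is one attempt and no reset: what is moved stays moved. The work goes in short steps, Python scripts to look and compute and a tool call to move; the robot and the scene stay as the last step left them, time stands still between calls to the robot, and variables do not carry over. Pictures are saved under pics/ and viewed, and the job is handed in when it is done.

Besides the shell and the picture viewer there is one more tool, called after "Call:" by a JSON object that holds its "api" and its "payload", one argument or row to a line. arm_command: Moves the arm, as the interface text tells. Its arguments: {"type":"object","properties":{"moves":{"type":"array"},"grip":{"type":"number"}},"required":["moves"]}

```bash
mkdir -p pics; ls; python3 - <<'E'
from workcell import observe, vision
import cv2
s=observe()
for k,v in s.items(): print(k,v)
for n in("scene","top"):
    cv2.imwrite(f"pics/{n}0.png",vision.snapshot(n)); print(vision.camera_model(n))
print(vision.camera_model("wrist"))
E
```

```text
pics
time 0.0
joint_pos [-1.23592117  0.46947631 -0.04861744  1.53368394  0.02408934  1.140989
 -0.08229706]
joint_vel [ 0.00055057  0.0002394   0.00050718  0.00035272 -0.00046859  0.00279294
 -0.00010384]
tau [-6.04508368e-04 -5.10302317e+01 -4.64817462e-02 -2.37711346e+01
  1.08325935e-02  7.62296637e-03  1.58103376e-05]
tool_pos [0.2399162  0.63023917 0.19884226]
tool_rot [-1.52771338e-04  1.80861673e-01  9.83508050e-01 -9.73802837e-04]
wrist_force [-0.88369513  0.32607266  0.34907154]
moment [0.05362782 0.00012132 0.03719586]
finger_gap 0.08520405793428834
{'fx': 474.1137311501467, 'fy': 474.1137311501467, 'cx': 320.95548704356634, 'cy': 233.33405550052754, 'rvec': array([ 0.53441143,  2.65658131, -1.26319425]), 'tvec': array([ 0.56957428, -0.04184537,  1.18956036])}
{'fx': 558.3206718591874, 'fy': 558.3206718591874, 'cx': 326.74373636276124, 'cy': 235.9445326455854, 'rvec': array([ 2.17242696, -2.03778102,  0.22079516]), 'tvec': array([0.04620772, 0.69092512, 0.95102127])}
{'fx': 417.3291717327665, 'fy': 417.3291717327665, 'cx': 315.9544486257015, 'cy': 243.05339500350743, 'tool_from_camera': array([[ 5.07534367e-04, -9.65943792e-01, -2.58751490e-01,
         6.52187862e-02],
       [ 9.99999871e-01,  4.99188494e-04,  9.79560529e-05,
         1.47278479e-04],
       [ 3.45457253e-05, -2.58751506e-01,  9.65943920e-01,
        -1.74847313e-01],
       [ 0.00000000e+00,  0.00000000e+00,  0.00000000e+00,
         1.00000000e+00]])}
```

View pics/scene0.png

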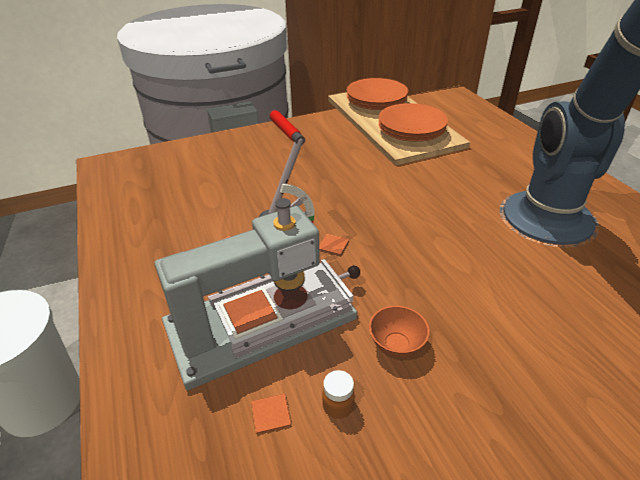

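View pics/top0.png

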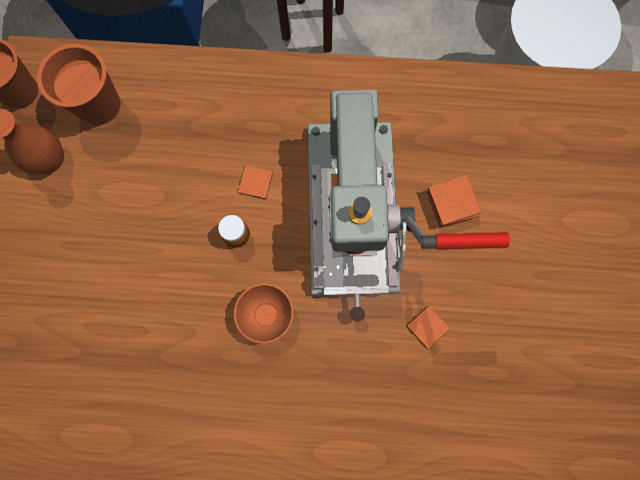

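The scene view shows the press with its knob at (354,272) and the red grip at about (286,125). In the top view the knob is at (357,314) and the grip spans (437..509, 240). The bowl is at (263,314), the jar at (232,230), and the tile stack at (453,201). Next I measure these by rays.

```bash
cat > h.py <<'E'
import numpy as np, cv2
from workcell import observe, vision
from scipy.spatial.transform import Rotation as R
def ray(n,u,v):
    m=vision.camera_model(n); r=cv2.Rodrigues(np.array(m["rvec"]))[0]
    d=r.T@np.array([(u-m["cx"])/m["fx"],(v-m["cy"])/m["fy"],1]); c=-r.T@np.array(m["tvec"])
    return c,d/np.linalg.norm(d)
def onz(n,u,v,z):
    c,d=ray(n,u,v); return c+d*(z-c[2])/d[2]
def tri(p):
    A=0;b=0
    for n,u,v in p:
        c,d=ray(n,u,v); P=np.eye(3)-np.outer(d,d); A=A+P; b=b+P@c
    return np.linalg.solve(A,b)
def proj(n,X):
    m=vision.camera_model(n); K=np.array([[m["fx"],0,m["cx"]],[0,m["fy"],m["cy"]],[0,0,1]])
    return cv2.projectPoints(np.array(X,float).reshape(-1,3),np.array(m["rvec"]),np.array(m["tvec"]),K,None)[0][:,0]
def comp(mask,x0,y0,x1,y1):
    k=np.zeros_like(mask);k[y0:y1,x0:x1]=mask[y0:y1,x0:x1]
    n,l,s,c=cv2.connectedComponentsWithStats(k); i=1+np.argmax(s[1:,4]); return c[i],s[i],(l==i)
def tool():
    s=observe(); return np.array(s["tool_pos"]),R.from_quat(np.array(s["tool_rot"])[[1,2,3,0]]).as_matrix()
E
python3 - <<'E'
from h import *
T=cv2.imread("pics/top0.png");S=cv2.imread("pics/scene0.png")
def red(I):
    h=cv2.cvtColor(I,cv2.COLOR_BGR2HSV); return ((((h[...,0]<4)|(h[...,0]>176))&(h[...,1]>200)&(h[...,2]>110))*255).astype(np.uint8)
def dark(I): return ((I.max(2)<75)*255).astype(np.uint8)
ct,st,lt=comp(red(T),420,220,530,260);cs,ss,ls=comp(red(S),260,100,310,150)
print(ct,st,cs,ss); print("grip tri",tri([("top",*ct),("scene",*cs)]), "onz",onz("top",*ct,.329))
for x in (st[0]+2,st[0]+st[2]-3):
    ys=np.where(lt[:,x])[0]; print("grip end",onz("top",x,ys.mean(),.329))
kt,a,_=comp(dark(T),345,300,370,325);ks,b,_=comp(dark(S),343,262,365,282)
print(kt,a,ks,b);print("knob tri",tri([("top",*kt),("scene",*ks)]),"onz",onz("top",*kt,.04))
# base corners by eye (top)
for u,v in ((309,124),(394,124),(311,296),(400,293)): print(onz("top",u,v,.025))
print("bowl",onz("top",263,314,.048),"jar",onz("top",232,230,.065),"stack",onz("top",453,200,.036))
E
python3 - <<'E'
import cv2
T=cv2.imread("pics/top0.png")[80:340,210:530];cv2.imwrite("pics/topc.png",cv2.resize(T,(790,600) ,interpolation=cv2.INTER_CUBIC))
E
```

```text
[473.74973712 240.03049422] [436 233  73  15 951] [282.93548387 123.01612903] [270 111  29  28 310]
grip tri [ 0.63860924 -0.11346149  0.33253147] onz [ 0.63842837 -0.11384764  0.329     ]
grip end [ 0.63355876 -0.06507497  0.329     ]
grip end [ 0.64199907 -0.15789209  0.329     ]
[357.5 319.4] [353 318  10   3  10] [353.74782609 271.6173913 ] [348 266  12  13 115]
knob tri [0.5449018  0.02165354 0.03465888] onz [0.54083969 0.02421318 0.04      ]
[0.92521638 0.14122595 0.025     ]
[ 0.93625236 -0.02965498  0.025     ]
[0.57989165 0.11306281 0.025     ]
[ 0.59625169 -0.05395551  0.025     ]
bowl [0.53902997 0.19758042 0.048     ] jar [0.68855676 0.26665792 0.065     ] stack [ 0.78149922 -0.14843031  0.036     ]
```

View pics/topc.png

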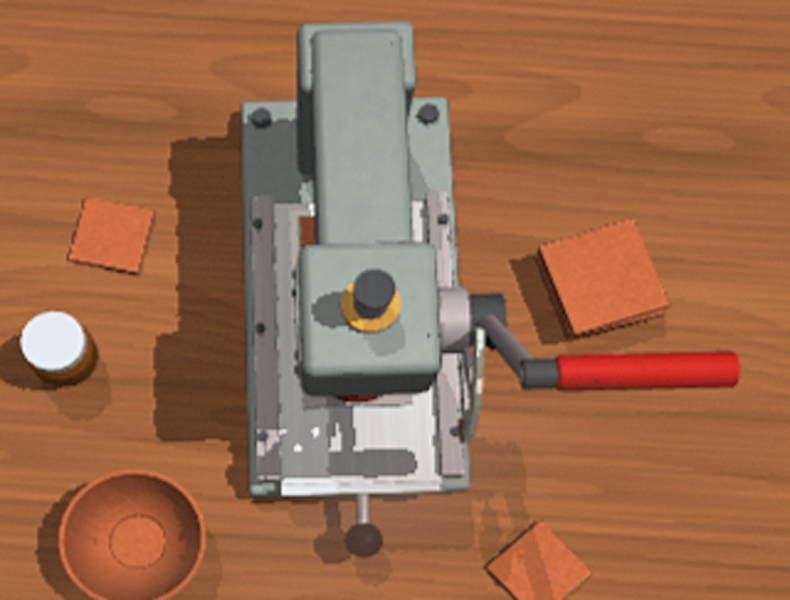

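```bash
cat >> h.py <<'E'
def go(xyz,ang=None):
    p,M=tool(); d=M.T@(np.array(xyz)-p); cur=np.degrees(np.arctan2(M[1,0],M[0,0]))
    t=0 if ang is None else -((ang-cur+180)%360-180)
    print("now",p.round(4),"angx",cur.round(2),"shift",d.round(4),"turn",round(float(t),2))
def wcam():
    p,M=tool(); I=vision.snapshot("wrist"); m=vision.camera_model("wrist"); T=np.array(m["tool_from_camera"])
    return I,p+M@T[:3,3],M@T[:3,:3],m
def wonz(c,Rm,m,u,v,z):
    d=Rm@np.array([(u-m["cx"])/m["fx"],(v-m["cy"])/m["fy"],1]); return c+d*(z-c[2])/d[2]
E
python3 -c "
from h import *
print(onz('top',357.4,314,.04), onz('scene',353.7,271.6,.04))
go([.53,.02,.2],184.7)"
```

```text
[0.55067986 0.02491045 0.04      ] [0.55097742 0.02391165 0.04      ]
now [0.24   0.6303 0.1989] angx 159.16 shift [-4.882e-01 -4.671e-01 -2.000e-04] turn -25.54
```

Call:
{"api": "arm_command", "payload": {
  "moves": [
    [-0.035,-0.033,0,-2],
    [-0.07,-0.067,0,-5],
    [-0.11,-0.105,0,-8],
    [-0.15,-0.143,0,-11],
    [-0.19,-0.181,0,-14],
    [-0.23,-0.22,0,-17],
    [-0.27,-0.258,0,-20],
    [-0.31,-0.297,0,-23],
    [-0.35,-0.335,0,-25.5],
    [-0.38,-0.364,0,-25.5]
  ]
}}

```text
time: 1.35
tool_pos: [0.4663, 0.1528, 0.1998]
tool_rot: [-0.0, -0.04, 0.999, -0.0]
wrist_force: [0.3, 1.3, -0.9]
finger_gap: 0.0853
```

```bash
python3 -c "
from h import *
go([.53,.02,.2],184.7)"
```

```text
now [0.4663 0.1528 0.1998] angx -175.46 shift [-0.053  -0.1374 -0.0002] turn -0.16
```

Call:
{"api": "arm_command", "payload": {
  "moves": [
    [-0.017,-0.045,0,0],
    [-0.035,-0.09,0,0],
    [-0.053,-0.137,0,0],
    [-0.053,-0.137,0,0],
    [-0.053,-0.137,0,0]
  ]
}}

```text
time: 1.98
tool_pos: [0.5292, 0.0238, 0.1994]
tool_rot: [-0.001, -0.041, 0.999, 0.0]
wrist_force: [-0.2, 1.0, -0.1]
finger_gap: 0.0853
```

```bash
python3 - <<'E'
from h import *
I,c,Rm,m=wcam(); cv2.imwrite("pics/w1.png",I); go([.55,.024,.021])
import pickle; pickle.dump((c,Rm,m),open("w1.pkl","wb"))
E
```

```text
now [0.5291 0.0245 0.1995] angx -175.24 shift [-0.021  -0.0024  0.1785] turn 0.0
```

View pics/w1.png

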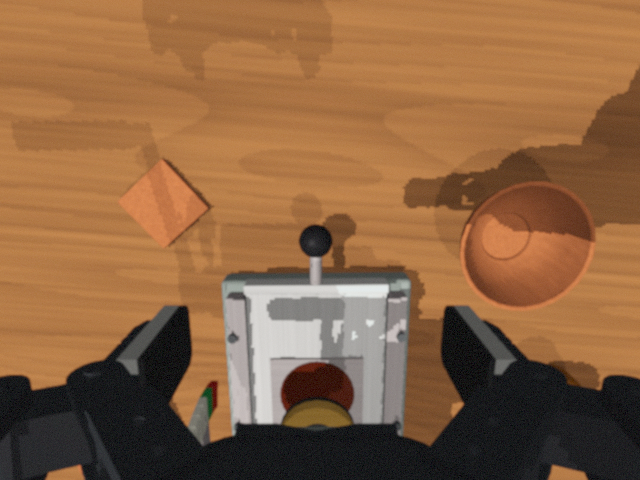

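The wrist view shows the knob at (316,240), with the stem straight down at (316,270), so the yaw is good. The bowl is at (528,245), well clear.

```bash
python3 - <<'E'
from h import *
import pickle; c,Rm,m=pickle.load(open("w1.pkl","rb"))
I=cv2.imread("pics/w1.png"); cc,s,_=comp(((I.max(2)<70)*255).astype(np.uint8),290,215,345,262)
print(cc,s); k=wonz(c,Rm,m,*cc,.04); print(k)
for u,v in ((226,273),(410,270),(230,420),(405,420)): print(wonz(c,Rm,m,u,v,.025))
go([k[0],k[1],.021])
E
```

```text
[315.51596424 240.40485313] [300 225  32  31 783]
[0.55104804 0.0254096  0.04      ]
[ 0.59104615 -0.05064377  0.025     ]
[0.57498151 0.11093815 0.025     ]
[ 0.74238551 -0.04271814  0.025     ]
[0.7284293  0.12764282 0.025     ]
now [0.5291 0.0245 0.1995] angx -175.24 shift [-0.0222 -0.0011  0.1785] turn 0.0
```

Call:
{"api": "arm_command", "payload": {
  "moves": [
    [-0.022,-0.001,0.03,0],
    [-0.022,-0.001,0.07,0],
    [-0.022,-0.001,0.11,0],
    [-0.022,-0.001,0.15,0],
    [-0.022,-0.001,0.17,0],
    [-0.022,-0.001,0.178,0],
    [-0.022,-0.001,0.178,0]
  ]
}}

```text
time: 2.9
tool_pos: [0.5516, 0.025, 0.0219]
tool_rot: [-0.0, -0.041, 0.999, 0.0]
wrist_force: [0.5, -0.7, -0.1]
finger_gap: 0.0856
```

Call:
{"api": "arm_command", "payload": {
  "moves": [
    [0,0,0,0],
    [0,0,0,0],
    [0,0,0,0],
    [0,0,0,0],
    [0,0,0,0],
    [0,0,0,0],
    [0,0,0,0],
    [0,0,0,0]
  ],
  "grip": 255
}}

```text
time: 3.9
tool_pos: [0.5522, 0.0246, 0.0224]
tool_rot: [0.0, -0.041, 0.999, 0.0]
wrist_force: [-0.1, 1.2, 5.4]
finger_gap: -0.0001
```

The fingers shut fully, so the ball slipped out. I'll look again.

```bash
python3 - <<'E'
from h import *
I,c,Rm,m=wcam(); cv2.imwrite("pics/w2.png",I)
S=vision.snapshot("scene"); cv2.imwrite("pics/s2.png",cv2.resize(S[180:380,220:480],(780,600),interpolation=cv2.INTER_CUBIC)); print(observe()["finger_gap"],tool()[0])
E
```

```text
1.3411169976363834e-05 [0.55217128 0.02461326 0.02240683]
```

View pics/w2.png

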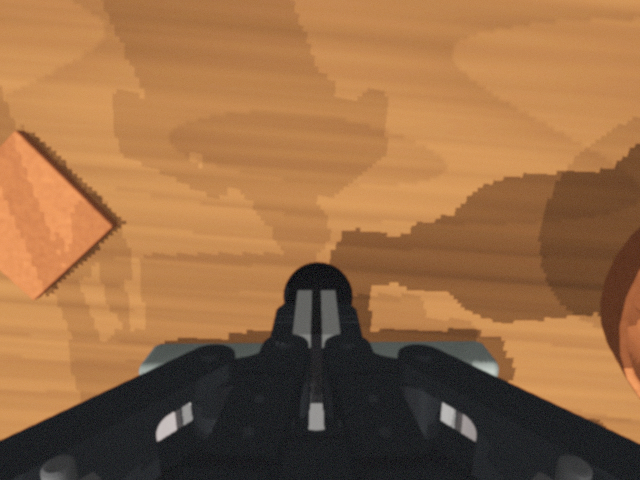

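View pics/s2.png

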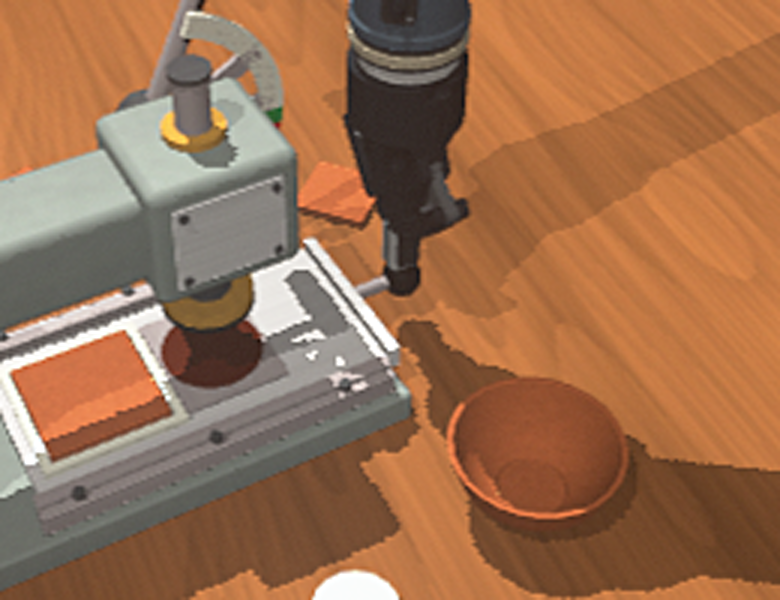

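```bash
python3 - <<'E'
from h import *
import numpy as np
m=vision.camera_model("wrist");p,M=tool();T=np.array(m["tool_from_camera"]);c=p+M@T[:3,3];Rm=M@T[:3,:3]
print("ball",wonz(c,Rm,m,318,296,.04), "range-based radius px", .014*m["fx"]/np.linalg.norm(c-np.array([.54,.025,.04])))
# projected TCP
x=Rm.T@(p-c); print("tcp px",m["fx"]*x[0]/x[2]+m["cx"],m["fy"]*x[1]/x[2]+m["cy"])
print("scene px ball at crop(403,280)",onz("scene",220+403/3,180+280/3,.04))
E
```

```text
ball [0.55117411 0.02547828 0.04      ] range-based radius px 35.20422021372143
tcp px 315.6683533425213 282.83027457611814
scene px ball at crop(403,280) [0.55198985 0.02911386 0.04      ]
```

```bash
python3 - <<'E'
import cv2,numpy as np
I=cv2.imread("pics/w2.png")[240:440,210:430]
I=np.clip(255*(I/255.)**.5,0,255).astype(np.uint8)
cv2.imwrite("pics/w2c.png",cv2.resize(I,(660,600),interpolation=cv2.INTER_CUBIC))
I=cv2.imread("pics/s2.png")[0:400,300:560]
I=np.clip(255*(I/255.)**.5,0,255).astype(np.uint8)
cv2.imwrite("pics/s2c.png",cv2.resize(I,None,fx=1.5,fy=1.5))
E
```

```text
(no output)
```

View pics/w2c.png

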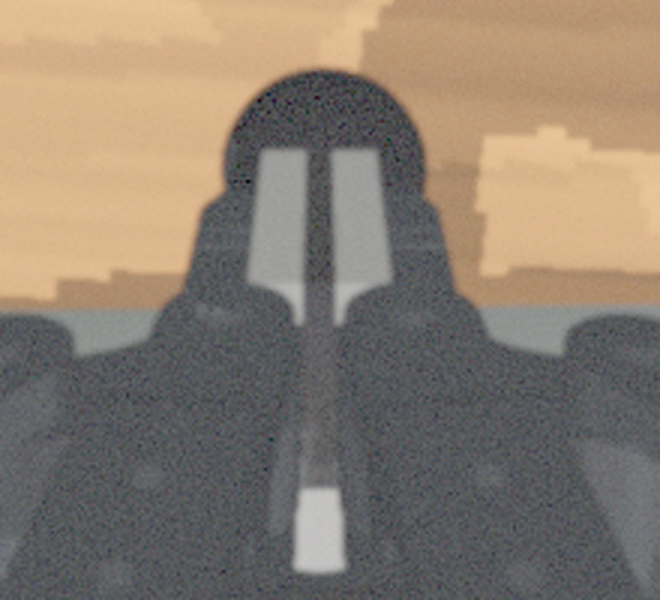

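View pics/s2c.png

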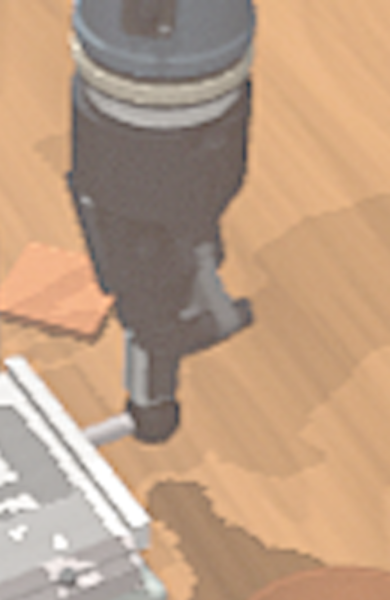

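```bash
python3 - <<'E'
from h import *
m=vision.camera_model("wrist");T=np.array(m["tool_from_camera"])
for u,v in ((296,290),(336,290),(294,333)):
    d=T[:3,:3]@np.array([(u-m["cx"])/m["fx"],(v-m["cy"])/m["fy"],1]);o=T[:3,3]
    for x in (.011,0): print(u,v,(o+d*(x-o[0])/d[0]).round(4))
s=observe();print(s["joint_pos"],s["wrist_force"])
E
```

```text
296 290 [ 0.011  -0.0069 -0.0367]
296 290 [ 0.     -0.0084 -0.0087]
336 290 [ 0.011   0.0072 -0.0367]
336 290 [ 0.      0.0086 -0.0087]
294 333 [ 0.011  -0.006  -0.0693]
294 333 [ 0.     -0.0072 -0.0478]
[-0.25867428  0.49557835  0.17861188  1.99012431 -0.13829068  0.66627062
  1.66011988] [-0.69646518  2.24130201  5.47005581]
```

Call:
{"api": "arm_command", "payload": {
  "moves": [
    [0,0,-0.03,0],
    [0,0,-0.07,0],
    [0,0,-0.09,0],
    [0,0,-0.09,0]
  ]
}}

```text
time: 4.5
tool_pos: [0.5527, 0.0237, 0.113]
tool_rot: [0.002, -0.04, 0.999, 0.0]
wrist_force: [-0.3, -0.3, -0.3]
finger_gap: 0.0
```

```bash
python3 - <<'E'
from h import *
I,c,Rm,m=wcam(); S=vision.snapshot("scene"); cv2.imwrite("pics/s3raw.png",S);cv2.imwrite("pics/w3raw.png",I)
print(tool()[0],proj("scene",tool()[0]))
g=lambda I:np.clip(255*(I/255.)**.5,0,255).astype(np.uint8)
a=cv2.resize(g(I[200:440,200:440]),(400,400)); b=cv2.resize(g(S[160:300,300:440]),(400,400),interpolation=cv2.INTER_CUBIC)
cv2.imwrite("pics/c3.png",np.hstack([a,b]))
E
```

```text
[0.55095169 0.02375413 0.11091603] [[354.67252741 245.85394955]]
```

View pics/c3.png

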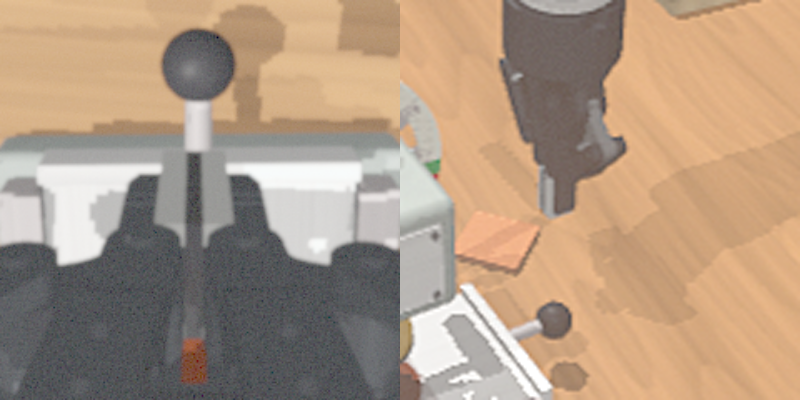

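```bash
python3 - <<'E'
from h import *
p=tool()[0]
for dz in (0,.01,.02,.03,.04): print(dz,proj("scene",p+[0,0,dz]))
m=vision.camera_model("wrist");T=np.array(m["tool_from_camera"])
for z in (0,-.01,-.02,-.03,-.04):
  for x in(-.011,0,.011):
    q=T[:3,:3].T@(np.array([x,0,z])-T[:3,3]); print(z,x,round(m["fy"]*q[1]/q[2]+m["cy"]))
E
```

```text
0 [[354.67252741 245.85394955]]
0.01 [[354.82030924 242.03294688]]
0.02 [[354.97009854 238.16003943]]
0.03 [[355.12193651 234.23416233]]
0.04 [[355.27586546 230.25422142]]
0 -0.011 306
0 0 283
0 0.011 259
-0.01 -0.011 315
-0.01 0 291
-0.01 0.011 266
-0.02 -0.011 326
-0.02 0 300
-0.02 0.011 274
-0.03 -0.011 337
-0.03 0 311
-0.03 0.011 283
-0.04 -0.011 351
-0.04 0 323
-0.04 0.011 293
```

The closed fingertips are about 30 mm higher than the reported TCP. The scene projection, the wrist view and the contact on the ball's top at 54 mm all agree on this. So I'll add about 30 mm to every descent and watch the force.

Call:
{"api": "arm_command", "payload": {
  "moves": [
    [0,0,0,0],
    [0,0,0,0],
    [0,0,0,0],
    [0,0,0,0],
    [0,0,0,0],
    [0,0,0,0]
  ],
  "grip": 0
}}

```text
time: 5.35
tool_pos: [0.5517, 0.024, 0.1119]
tool_rot: [0.0, -0.041, 0.999, 0.0]
wrist_force: [-0.3, 0.7, -0.6]
finger_gap: 0.0856
```

Call:
{"api": "arm_command", "payload": {
  "moves": [
    [0,-0.001,0.03,0],
    [0,-0.001,0.06,0],
    [0,-0.001,0.085,0],
    [0,-0.001,0.1,0],
    [0,-0.001,0.11,0],
    [0,-0.001,0.118,0],
    [0,-0.001,0.118,0]
  ]
}}

```text
time: 6.22
tool_pos: [0.5518, 0.023, -0.0062]
tool_rot: [-0.0, -0.041, 0.999, 0.0]
wrist_force: [-0.3, -0.0, -0.4]
finger_gap: 0.0852
```

Call:
{"api": "arm_command", "payload": {
  "moves": [
    [0,0,0,0],
    [0,0,0,0],
    [0,0,0,0],
    [0,0,0,0],
    [0,0,0,0],
    [0,0,0,0],
    [0,0,0,0]
  ],
  "grip": 255
}}

```text
time: 7.1
tool_pos: [0.5519, 0.0252, -0.0053]
tool_rot: [0.0, -0.041, 0.999, 0.001]
wrist_force: [-2.3, 3.3, 6.7]
finger_gap: 0.0247
```

```bash
python3 - <<'E'
from h import *
I,c,Rm,m=wcam(); cv2.imwrite("pics/w4.png",I); s=observe(); print(s["finger_gap"],s["tool_pos"],s["wrist_force"])
go([.551-.0847+0,.025-.007,s["tool_pos"][2]])
E
```

```text
0.024829833323078157 [ 0.55187203  0.02524604 -0.0052495 ] [-2.69153457  3.49971189  6.21177521]
now [ 0.5519  0.0252 -0.0052] angx -175.29 shift [ 0.0859 -0.0002 -0.    ] turn 0.0
```

View pics/w4.png

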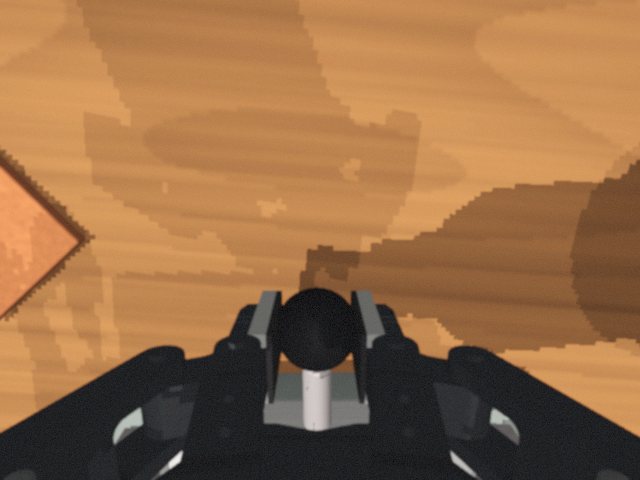

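The ball is between the pads at (316,328), but the 25 mm gap and the +6 N lift suggest the grip is above its equator. I'll regrip a little lower and more centred.

Call:
{"api": "arm_command", "payload": {
  "moves": [
    [0,0,0,0],
    [0,0,0,0],
    [0,0.001,0,0],
    [0,0.002,0.002,0],
    [0,0.002,0.006,0],
    [0,0.002,0.009,0],
    [0,0.002,0.009,0]
  ],
  "grip": 60
}}

```text
time: 8.02
tool_pos: [0.5513, 0.025, -0.0155]
tool_rot: [-0.0, -0.041, 0.999, -0.0]
wrist_force: [-0.5, -0.3, -1.2]
finger_gap: 0.0652
```

Call:
{"api": "arm_command", "payload": {
  "moves": [
    [0,0,0,0],
    [0,0,0,0],
    [0,0,0,0],
    [0,0,0,0],
    [0,0,0,0],
    [0,0,0,0]
  ],
  "grip": 255
}}

```text
time: 8.78
tool_pos: [0.5517, 0.0252, -0.0148]
tool_rot: [0.0, -0.041, 0.999, 0.0]
wrist_force: [-1.6, 1.3, 5.2]
finger_gap: 0.0256
```

Call:
{"api": "arm_command", "payload": {
  "moves": [
    [0.008,0,0,0],
    [0.018,0,0,0],
    [0.028,0,0,0],
    [0.038,0,0,0],
    [0.048,0,0,0],
    [0.058,0,0,0],
    [0.066,0,0,0],
    [0.072,0,0,0],
    [0.076,0,0,0],
    [0.076,0,0,0]
  ]
}}

```text
time: 10.02
tool_pos: [0.4747, 0.0182, -0.0148]
tool_rot: [-0.001, -0.04, 0.999, -0.0]
wrist_force: [0.1, -1.3, 8.1]
finger_gap: 0.0252
```

```bash
python3 - <<'E'
from h import *
I,c,Rm,m=wcam(); cv2.imwrite("pics/w5.png",I); s=observe(); print(s["finger_gap"],s["tool_pos"],s["wrist_force"])
E
```

```text
0.025542067652433696 [ 0.47464902  0.01814864 -0.01483786] [ 0.66325621 -1.17237354  8.81345891]
```

View pics/w5.png

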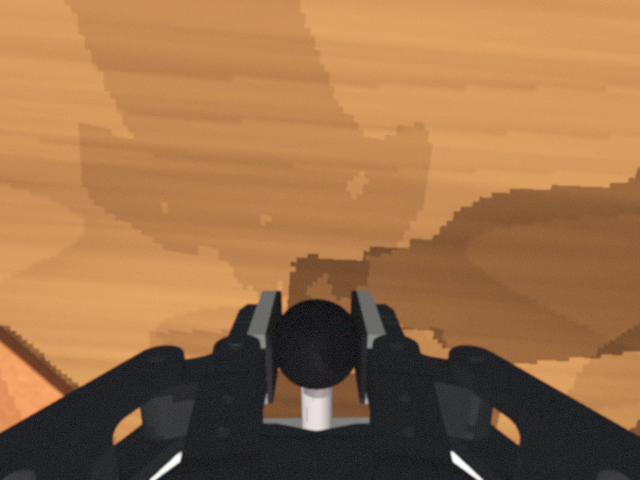

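The ball is still held, at (316,343), and has come 77 mm. I'll ease on to the stop and past it by a few mm.

Call:
{"api": "arm_command", "payload": {
  "moves": [
    [0.002,0,0,0],
    [0.004,0,0,0],
    [0.006,0,0,0],
    [0.008,0,0,0],
    [0.01,0,0,0],
    [0.012,0,0,0],
    [0.012,0,0,0],
    [0.012,0,0,0]
  ]
}}

```text
time: 11.08
tool_pos: [0.4673, 0.0175, -0.0147]
tool_rot: [0.004, -0.04, 0.999, -0.0]
wrist_force: [8.7, -0.5, -2.3]
finger_gap: 0.0253
```

Call:
{"api": "arm_command", "payload": {
  "moves": [
    [0,0,0,0],
    [0,0,0,0],
    [0,0,0,0],
    [0,0,0,0],
    [0,0,0,0],
    [0,0,-0.04,0],
    [0,0,-0.09,0],
    [0,0,-0.14,0],
    [0,0,-0.19,0],
    [0,0,-0.215,0]
  ],
  "grip": 0
}}

```text
time: 12.32
tool_pos: [0.4649, 0.0179, 0.2028]
tool_rot: [0.002, -0.041, 0.999, 0.0]
wrist_force: [0.9, -0.3, -1.3]
finger_gap: 0.085
```

```bash
python3 - <<'E'
from h import *
T=vision.snapshot("top");S=vision.snapshot("scene");cv2.imwrite("pics/t6.png",T);cv2.imwrite("pics/s6.png",S)
I,c,Rm,m=wcam();cv2.imwrite("pics/w6.png",I)
cc,s,_=comp(((I.max(2)<70)*255).astype(np.uint8),270,180,370,290);print(cc,s,wonz(c,Rm,m,*cc,.04),observe()["wrist_force"])
E
```

```text
[315.27935723 212.68108776] [300 197  32  32 809] [0.46638386 0.01782169 0.04      ] [-0.31930425  0.719443   -0.62417961]
```

View pics/s6.png

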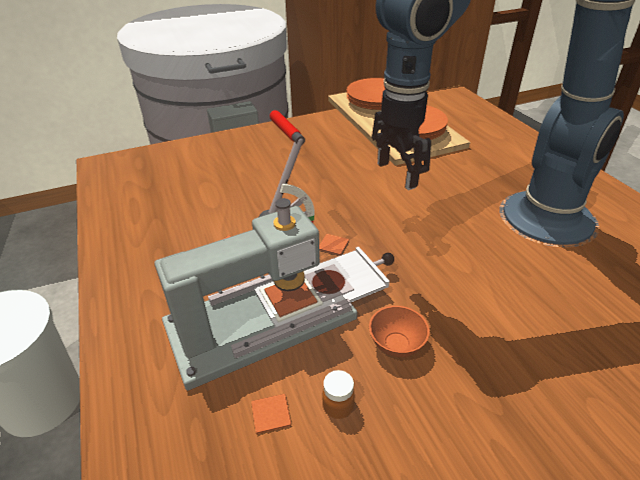

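View pics/w6.png

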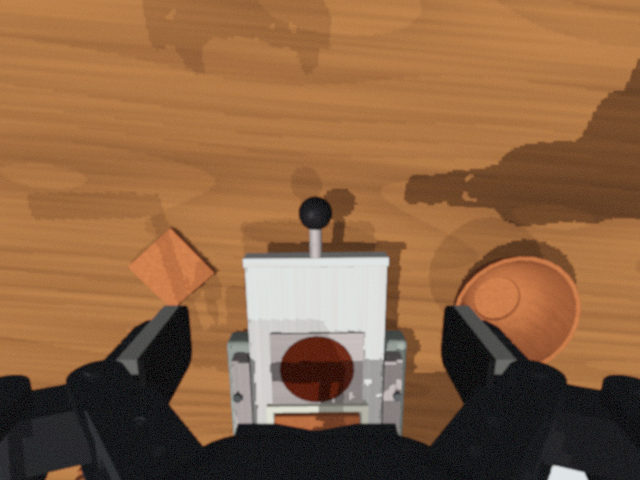

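The tray has come 85.0 mm (knob now at wrist pixel (315,213)) and the tile's nest is under the stamp. The bystanders are untouched. Next is the lever.

```bash
python3 - <<'E'
from h import *
go([.637,-.113,.40],95)
E
```

```text
now [0.4645 0.018  0.201 ] angx -175.34 shift [-0.1618 -0.1444 -0.1987] turn 89.66
```

Call:
{"api": "arm_command", "payload": {
  "moves": [
    [0,0,-0.03,5],
    [0,-0.01,-0.07,15],
    [-0.01,-0.02,-0.11,25],
    [-0.03,-0.04,-0.15,35],
    [-0.06,-0.06,-0.19,45],
    [-0.09,-0.085,-0.199,55],
    [-0.12,-0.11,-0.199,65],
    [-0.14,-0.13,-0.199,75],
    [-0.155,-0.144,-0.199,84],
    [-0.162,-0.144,-0.199,89.7]
  ]
}}

```text
time: 13.72
tool_pos: [0.6372, -0.1139, 0.3958]
tool_rot: [-0.001, 0.678, 0.735, -0.002]
wrist_force: [-0.7, 0.7, -0.5]
finger_gap: 0.0851
```

Call:
{"api": "arm_command", "payload": {
  "moves": [
    [0,0,0,0],
    [0,0,0,0],
    [0,0,0,0]
  ]
}}

```text
time: 14.1
tool_pos: [0.6367, -0.1124, 0.3987]
tool_rot: [-0.0, 0.676, 0.737, 0.0]
wrist_force: [-0.8, 0.7, -0.1]
finger_gap: 0.0854
```

```bash
python3 - <<'E'
from h import *
go([.637,-.113,.40],95); print(observe()["joint_pos"])
I,c,Rm,m=wcam(); cv2.imwrite("pics/w7.png",I)
h=cv2.cvtColor(I,cv2.COLOR_BGR2HSV); r=((((h[...,0]<4)|(h[...,0]>176))&(h[...,1]>200)&(h[...,2]>90))*255).astype(np.uint8)
cc,s,_=comp(r,0,0,640,480); print(cc,s,wonz(c,Rm,m,*cc,.329)); S=vision.snapshot("scene"); cv2.imwrite("pics/s7.png",S)
E
```

```text
now [ 0.6367 -0.1124  0.3987] angx 95.01 shift [-0.0006  0.0002 -0.0013] turn 0.01
[-0.24264589  0.34733633  0.51345281  1.32017908 -0.16852839  1.51717225
  0.34153718]
[316.34073082 235.67208724] [ 299  158   35  164 5227] [ 0.6367071  -0.10783517  0.329     ]
```

View pics/w7.png

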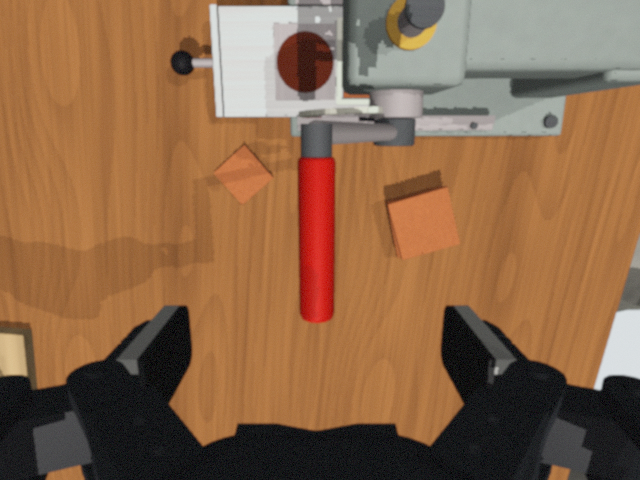

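View pics/s7.png

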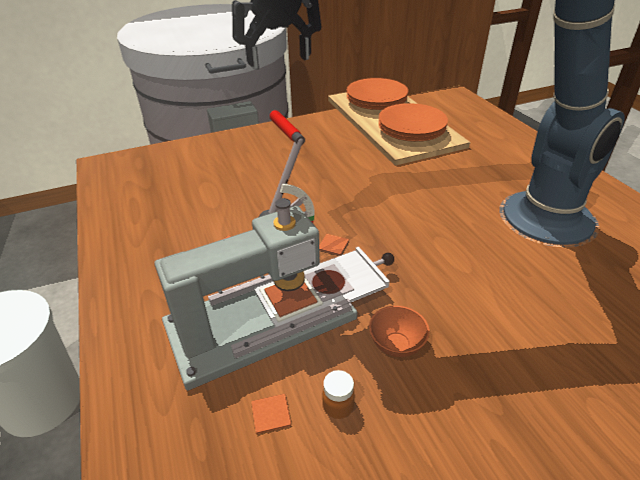

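The wrist view shows the grip bar vertical from (316,158) to (316,320), centred under the jaws. I'll descend and close on it.

Call:
{"api": "arm_command", "payload": {
  "moves": [
    [0,0,0.03,0],
    [0,0,0.07,0],
    [0,0,0.1,0],
    [0,0,0.115,0],
    [0,0,0.121,0],
    [0,0,0.121,0],
    [0,0,0.121,0]
  ]
}}

```text
time: 15.08
tool_pos: [0.6378, -0.1128, 0.2792]
tool_rot: [0.001, 0.676, 0.737, 0.001]
wrist_force: [0.4, 0.1, 0.5]
finger_gap: 0.0853
```

Call:
{"api": "arm_command", "payload": {
  "moves": [
    [0,0,0,0],
    [0,0,0,0],
    [0,0,0,0],
    [0,0,0,0],
    [0,0,0,0],
    [0,0,0,0],
    [0,0,0,0]
  ],
  "grip": 255
}}

```text
time: 15.95
tool_pos: [0.6369, -0.1125, 0.2781]
tool_rot: [-0.0, 0.676, 0.737, 0.0]
wrist_force: [-1.5, 0.6, 3.2]
finger_gap: 0.0201
```

```bash
python3 - <<'E'
from h import *
s=observe();print(s["tool_pos"],s["wrist_force"],s["moment"],s["finger_gap"])
I=vision.snapshot("wrist");cv2.imwrite("pics/w8.png",I);S=vision.snapshot("scene");cv2.imwrite("pics/s8.png",cv2.resize(S[60:260,200:400],(600,600),interpolation=cv2.INTER_CUBIC))
E
```

```text
[ 0.63694153 -0.11252098  0.27810904] [-1.5492127   0.57745041  3.18165232] [0.03992987 0.47470199 0.08358233] 0.020133037316370294
```

View pics/w8.png

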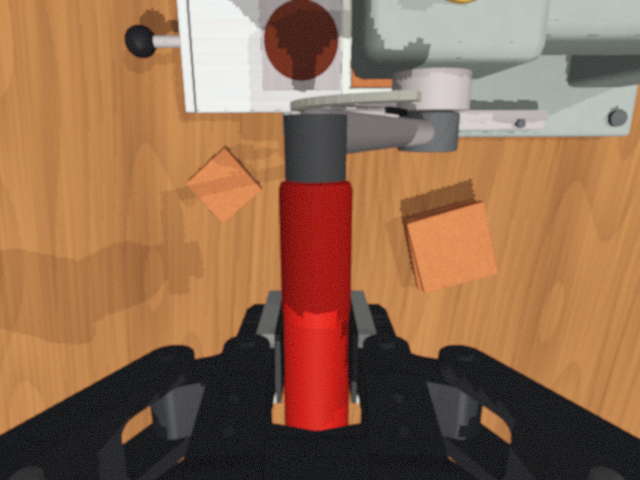

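View pics/s8.png

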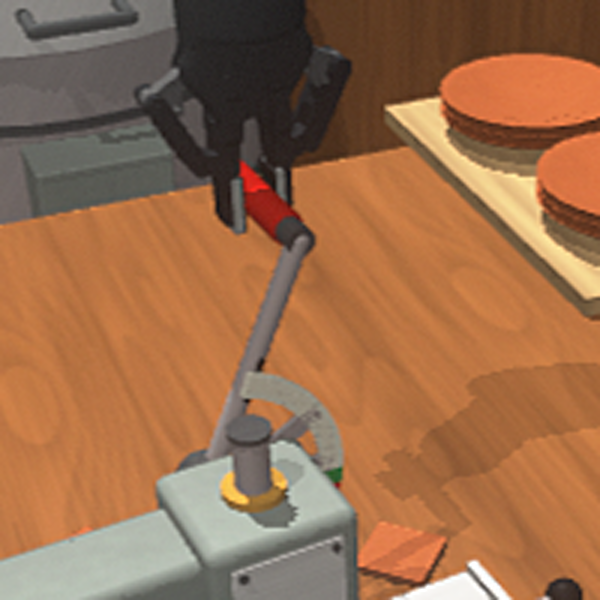

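```bash
python3 - <<'E'
import numpy as np
f=lambda t:np.array([-.17*np.cos(np.radians(65)-t),-.17*np.sin(np.radians(65)-t)])
for a,b in((0,.6),(.6,1.1)):
    print([(f(a+(b-a)*k/10)-f(a)).round(3).tolist() for k in range(1,11)])
E
```

```text
[[-0.009, 0.005], [-0.018, 0.01], [-0.026, 0.015], [-0.035, 0.021], [-0.042, 0.028], [-0.05, 0.035], [-0.057, 0.043], [-0.063, 0.051], [-0.069, 0.059], [-0.074, 0.067]]
[[-0.004, 0.007], [-0.008, 0.015], [-0.011, 0.023], [-0.014, 0.031], [-0.017, 0.039], [-0.019, 0.047], [-0.021, 0.055], [-0.022, 0.064], [-0.023, 0.072], [-0.024, 0.081]]
```

Call:
{"api": "arm_command", "payload": {
  "moves": [
    [0,-0.009,0.005,0],
    [0,-0.018,0.01,0],
    [0,-0.026,0.015,0],
    [0,-0.035,0.021,0],
    [0,-0.042,0.028,0],
    [0,-0.05,0.035,0],
    [0,-0.057,0.043,0],
    [0,-0.063,0.051,0],
    [0,-0.069,0.059,0],
    [0,-0.074,0.067,0]
  ]
}}

```text
time: 17.3
tool_pos: [0.5675, -0.1189, 0.2133]
tool_rot: [0.004, 0.676, 0.737, 0.003]
wrist_force: [0.1, 1.0, 11.5]
finger_gap: 0.0206
```

```bash
python3 - <<'E'
from h import *
s=observe();print(s["tool_pos"],s["wrist_force"],s["moment"],s["finger_gap"]); go([.6369-.074*.9962,-.1125-.074*.0872,.2781-.067])
E
```

```text
[ 0.56745136 -0.11893794  0.2132887 ] [ 0.06557205  0.97648409 11.47660649] [ 0.28392898 -1.2529833   0.06308379] 0.020569804826671225
now [ 0.5675 -0.1189  0.2133] angx 94.97 shift [ 0.0004 -0.0043  0.0021] turn 0.0
```

Call:
{"api": "arm_command", "payload": {
  "moves": [
    [0,-0.004,0.007,0],
    [0,-0.008,0.015,0],
    [0,-0.011,0.023,0],
    [0,-0.014,0.031,0],
    [0,-0.017,0.039,0],
    [0,-0.019,0.047,0],
    [0,-0.021,0.055,0],
    [0,-0.022,0.064,0],
    [0,-0.023,0.072,0],
    [0,-0.024,0.081,0]
  ]
}}

```text
time: 18.55
tool_pos: [0.5401, -0.1214, 0.131]
tool_rot: [0.001, 0.676, 0.737, 0.001]
wrist_force: [-1.6, -0.1, 5.5]
finger_gap: 0.0205
```

```bash
python3 - <<'E'
from h import *
s=observe();print(s["tool_pos"],s["wrist_force"],s["moment"],s["finger_gap"])
I=vision.snapshot("wrist");cv2.imwrite("pics/w9.png",I);S=vision.snapshot("scene");cv2.imwrite("pics/s9.png",cv2.resize(S[140:320,230:430],(800,600),interpolation=cv2.INTER_CUBIC))
E
```

```text
[ 0.54010801 -0.12139336  0.13098483] [-1.6141359  -0.14512609  5.48476164] [0.15461092 0.02813906 0.02995549] 0.020455892803466987
```

View pics/w9.png

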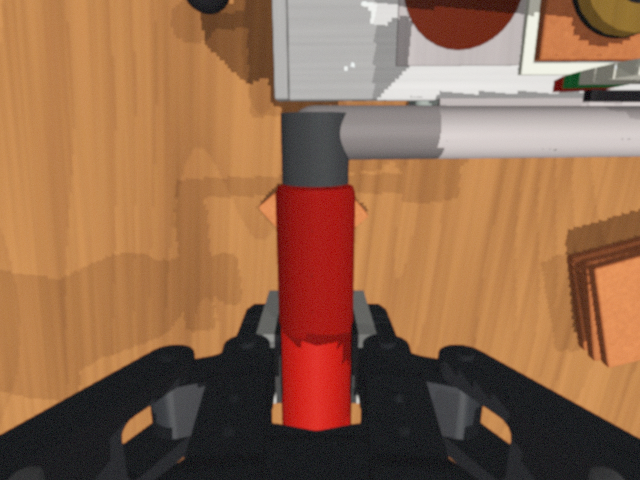

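View pics/s9.png

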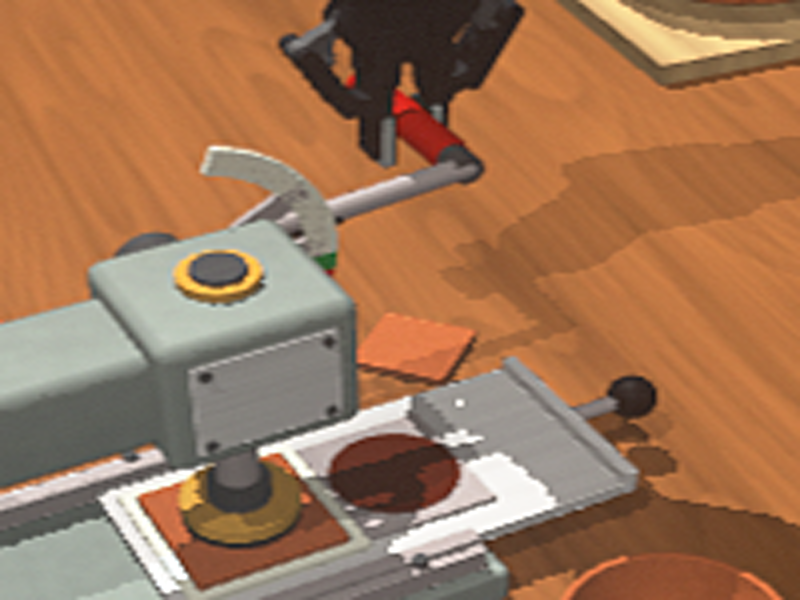

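θ is about 1.09, the stamp is just above the tile, and the grasp is unchanged. Now I go slowly into the green.

Call:
{"api": "arm_command", "payload": {
  "moves": [
    [0,0,0.004,0],
    [0,0,0.008,0],
    [0,0,0.012,0],
    [0,0,0.016,0],
    [0,0.001,0.02,0],
    [0,0.001,0.024,0],
    [0,0.001,0.027,0],
    [0,0.001,0.03,0],
    [0,0.001,0.03,0],
    [0,0.001,0.03,0]
  ]
}}

```text
time: 19.9
tool_pos: [0.5396, -0.1214, 0.1001]
tool_rot: [-0.0, 0.676, 0.737, -0.0]
wrist_force: [-4.6, 0.6, 5.6]
finger_gap: 0.0202
```

```bash
python3 - <<'E'
from h import *
s=observe();p=s["tool_pos"];print(p,s["wrist_force"],s["moment"],s["finger_gap"])
print("theta z",np.radians(65)-np.arcsin((p[2]+.0509-.175)/.17))
I=vision.snapshot("wrist");cv2.imwrite("pics/w10.png",I);S=vision.snapshot("scene");cv2.imwrite("pics/s10r.png",S);cv2.imwrite("pics/s10.png",cv2.resize(S[140:320,230:430],(800,600),interpolation=cv2.INTER_CUBIC))
cv2.imwrite("pics/t10.png",vision.snapshot("top"))
E
```

```text
[ 0.5395716  -0.12140497  0.10007911] [-4.58031809  0.58921404  5.64830292] [-0.06460848  0.75638233  0.05308251] 0.02023348507247166
theta z 1.2762378141449031
```

View pics/w10.png

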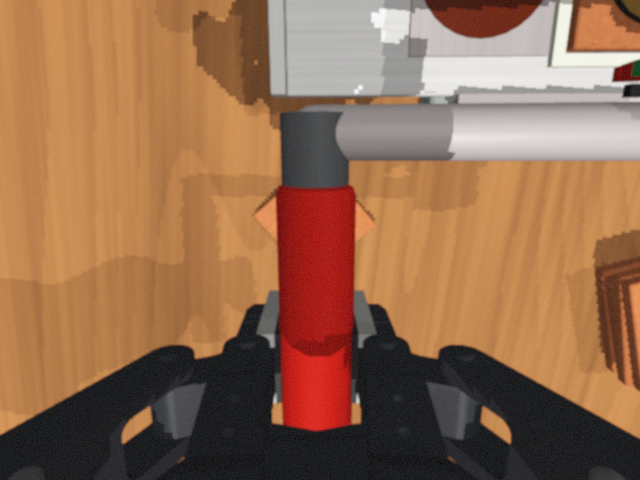

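View pics/s10.png

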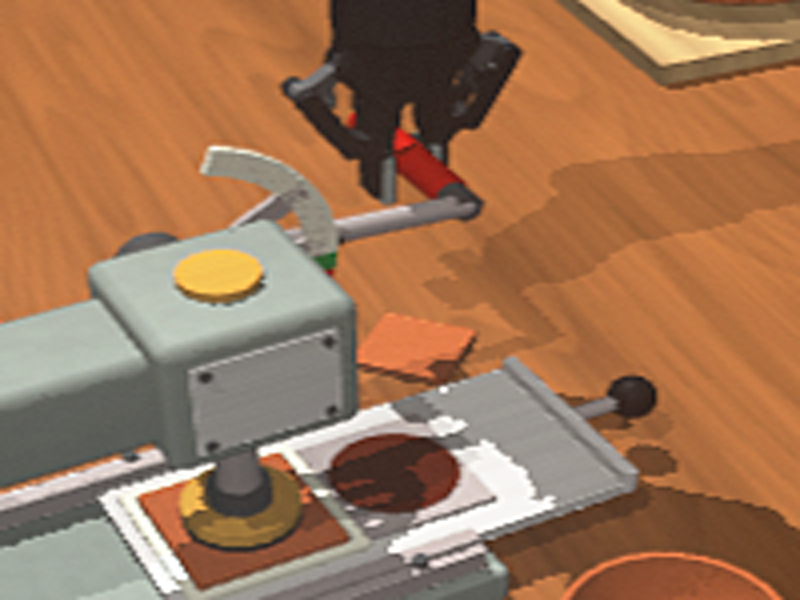

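```bash
python3 - <<'E'
from h import *
I0=cv2.imread("pics/scene0.png"); I1=cv2.imread("pics/s10r.png"); g=lambda I:np.clip(255*(I/255.)**.6,0,255).astype(np.uint8)
cv2.imwrite("pics/cmp.png",np.hstack([cv2.resize(g(I0[110:190,260:340]),(400,400),interpolation=cv2.INTER_CUBIC),cv2.resize(g(I1[170:250,290:370]),(400,400),interpolation=cv2.INTER_CUBIC)]))
y5=np.radians(5);o=np.array([.6955,.038,0]);ex=np.array([np.cos(y5),np.sin(y5),0]);ey=np.array([-np.sin(y5),np.cos(y5),0])
for yy in (-.075,-.085,-.093):
  for th in (0,1.15,1.22,1.28,1.35):
    a=np.radians(65)-th; print(yy,th,proj("scene",o-.17*np.cos(a)*ex+yy*ey+np.array([0,0,.175+.17*np.sin(a)])).round(1)[0])
E
```

```text
-0.075 0 [301.  140.8]
-0.075 1.15 [347.7 198.5]
-0.075 1.22 [347.4 203.3]
-0.075 1.28 [346.8 207.5]
-0.075 1.35 [345.8 212.3]
-0.085 0 [298.5 138.4]
-0.085 1.15 [345.3 196. ]
-0.085 1.22 [345.  200.9]
-0.085 1.28 [344.4 205. ]
-0.085 1.35 [343.4 209.8]
-0.093 0 [296.6 136.5]
-0.093 1.15 [343.4 194.1]
-0.093 1.22 [343.1 198.9]
-0.093 1.28 [342.5 203. ]
-0.093 1.35 [341.5 207.8]
```

View pics/cmp.png

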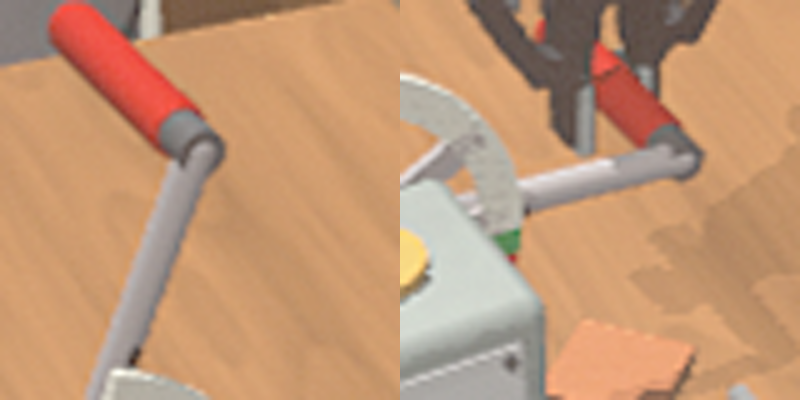

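View pics/t10.png

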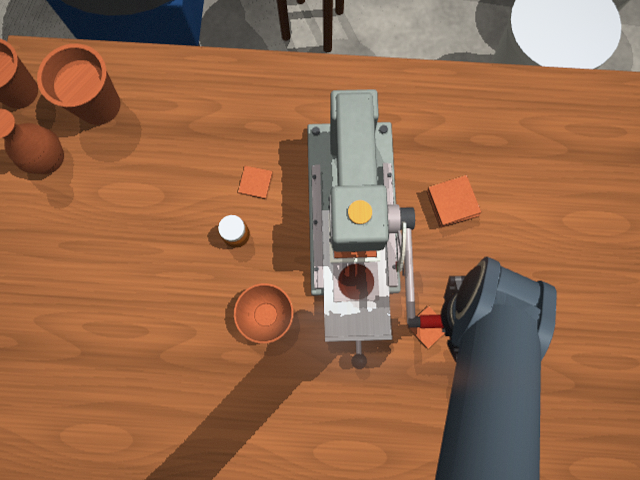

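The two angle estimates disagree. The TCP height gives 1.276, while the elbow in the scene view gives about 1.20. In the wrist view the bar also looks wider (77 px against 71), so it may have slid up between the pads. I'll quantify that.

```bash
python3 - <<'E'
from h import *
m=vision.camera_model("wrist");T=np.array(m["tool_from_camera"])
def red(I):
    h=cv2.cvtColor(I,cv2.COLOR_BGR2HSV); return (((h[...,0]<5)|(h[...,0]>175))&(h[...,1]>180)&(h[...,2]>60))
for n in("w8","w9","w10"):
    I=cv2.imread(f"pics/{n}.png"); M=red(I); r=np.where(M[:,316])[0].min()
    ws=[]
    for v in range(r+15,r+90,5):
        x=np.where(M[v,250:380])[0]; L,Rr=x.min()+250-.5,x.max()+250+.5
        # bar axis along tool x, height z=h: solve so that width matches; tangent rays
        def dirs(u): 
            return T[:3,:3]@np.array([(u-m["cx"])/m["fx"],(v-m["cy"])/m["fy"],1])
        a,b=dirs(L),dirs(Rr); # project to tool y-z plane
        ha=np.arctan2(a[1],a[2]);hb=np.arctan2(b[1],b[2]); half=(ha-hb)/2 if ha>hb else (hb-ha)/2
        dist=.011/np.sin(half); mid=(ha+hb)/2
        ws.append((dist*np.cos(mid)+T[2,3], dist*np.sin(mid)+T[1,3]))
    print(n,"red start row",r,np.median(ws,0).round(4),np.std(ws,0).round(4))
o=np.array([.6955,.038,0])
for n,f,(x0,y0,x1,y1) in (("scene","pics/s10r.png",(300,150,360,215)),("top","pics/t10.png",(400,300,450,340))):
    pass
# world grip height estimates
E
```

```text
Traceback (most recent call last):
ValueError: zero-size array to reduction operation minimum which has no identity
```

```bash
python3 - <<'E'
from h import *
m=vision.camera_model("wrist");T=np.array(m["tool_from_camera"])
for n in("w8","w9","w10"):
    I=cv2.imread(f"pics/{n}.png").astype(int); M=(I[...,2]>80)&(I[...,1]<60)&(I[...,0]<60)
    rows=[v for v in range(150,280) if M[v,290:340].mean()>.9]; r=min(rows)
    ws=[]
    for v in range(r+15,r+85,5):
        x=np.where(M[v,260:372])[0]
        if len(x)<40: continue
        L,Rr=x.min()+260-.5,x.max()+260+.5
        D=lambda u:T[:3,:3]@np.array([(u-m["cx"])/m["fx"],(v-m["cy"])/m["fy"],1])
        a,b=D(L),D(Rr); ha=np.arctan2(a[1],a[2]);hb=np.arctan2(b[1],b[2])
        dist=.011/np.sin(abs(ha-hb)/2); mid=(ha+hb)/2
        ws.append((dist*np.cos(mid)+T[2,3], dist*np.sin(mid)+T[1,3]))
    print(n,"red start row",r,len(ws),np.median(ws,0).round(4),np.std(ws,0).round(4))
E
```

```text
w8 red start row 183 14 [-0.0479 -0.    ] [0.0007 0.0001]
w9 red start row 187 14 [-0.0568 -0.0001] [0.0006 0.0001]
w10 red start row 188 14 [-0.0577  0.    ] [0.0006 0.0001]
```

The bar rode up 10 mm between the pads, so θ is really about 1.22, at the lower edge of green. I'll lower it another 10 mm and measure again.

Call:
{"api": "arm_command", "payload": {
  "moves": [
    [0,0,0.002,0],
    [0,0,0.004,0],
    [0,0,0.006,0],
    [0,0.001,0.008,0],
    [0,0.001,0.01,0],
    [0,0.001,0.01,0],
    [0,0.001,0.01,0]
  ]
}}

```text
time: 20.92
tool_pos: [0.5405, -0.1213, 0.0901]
tool_rot: [-0.001, 0.676, 0.737, -0.0]
wrist_force: [-5.3, -0.6, 6.3]
finger_gap: 0.0205
```

```bash
cat > chk.py <<'E'
from h import *
import sys
k=sys.argv[1]
s=observe();p=s["tool_pos"];print(s["time"],p,s["wrist_force"],s["moment"],s["finger_gap"])
m=vision.camera_model("wrist");T=np.array(m["tool_from_camera"])
J=vision.snapshot("wrist");cv2.imwrite(f"pics/w{k}.png",J);I=J.astype(int); M=(I[...,2]>80)&(I[...,1]<60)&(I[...,0]<60)
r=min(v for v in range(150,280) if M[v,290:340].mean()>.9); ws=[]
for v in range(r+15,r+85,5):
    x=np.where(M[v,260:372])[0]; L,Rr=x.min()+260-.5,x.max()+260+.5
    D=lambda u:T[:3,:3]@np.array([(u-m["cx"])/m["fx"],(v-m["cy"])/m["fy"],1])
    a,b=D(L),D(Rr); ha=np.arctan2(a[1],a[2]);hb=np.arctan2(b[1],b[2])
    ws.append(.011/np.sin(abs(ha-hb)/2)*np.cos((ha+hb)/2)+T[2,3])
h=-np.median(ws)+.003; print("bar",h,"z",p[2]+h,"theta",np.radians(65)-np.arcsin((p[2]+h-.175)/.17))
S=vision.snapshot("scene");cv2.imwrite(f"pics/s{k}r.png",S)
g=lambda I:np.clip(255*(I/255.)**.6,0,255).astype(np.uint8)
cv2.imwrite(f"pics/s{k}.png",np.hstack([cv2.resize(g(S[170:250,290:370]),(400,400),interpolation=cv2.INTER_CUBIC),cv2.resize(g(S[220:300,260:340]),(400,400),interpolation=cv2.INTER_CUBIC)]))
E
python3 chk.py 11
```

```text
20.925 [ 0.54048923 -0.1213377   0.09010775] [-5.29537434 -0.57955596  6.34540044] [-0.03386595  0.81573236  0.04923299] 0.020509822908618015
bar 0.06212782617239154 z 0.15223557382988923 theta 1.268775862578845
```

View pics/s11.png

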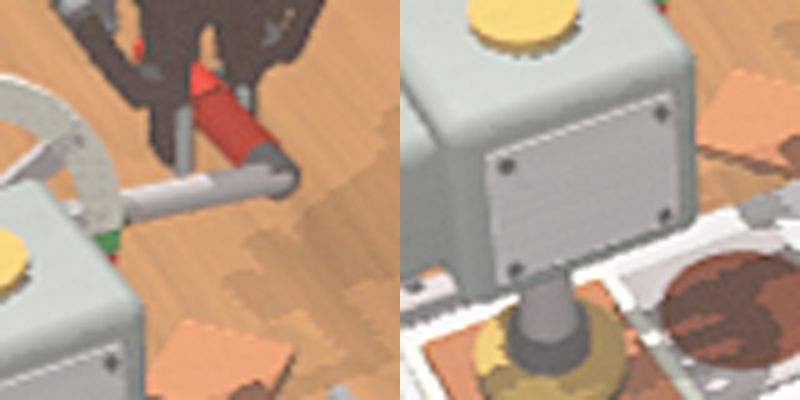

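View pics/w11.png

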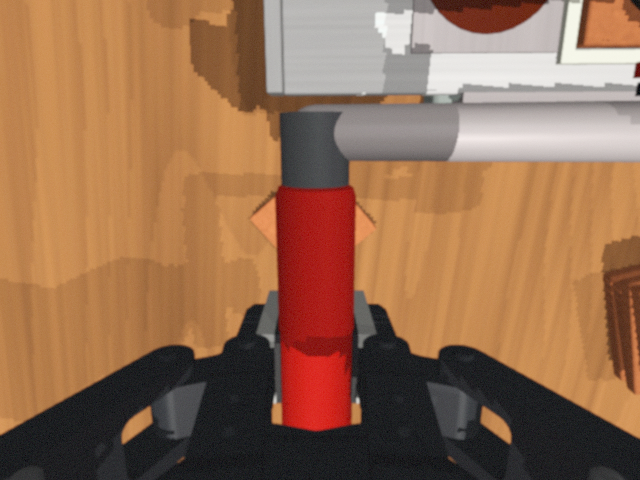

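The scene elbow is now at about raw (346,205), giving θ≈1.255, and the wrist view gives 1.269. I'll lower another 4 mm to centre it in the green.

Call:
{"api": "arm_command", "payload": {
  "moves": [
    [0,0,0.001,0],
    [0,0,0.002,0],
    [0,0,0.003,0],
    [0,0,0.004,0],
    [0,0,0.004,0],
    [0,0,0.004,0],
    [0,0,0.004,0],
    [0,0,0.004,0]
  ]
}}

```text
time: 22.02
tool_pos: [0.5411, -0.1213, 0.0865]
tool_rot: [-0.0, 0.676, 0.737, 0.0]
wrist_force: [-3.6, -0.5, 8.0]
finger_gap: 0.0201
```

```bash
python3 chk.py 12; python3 -c "
from h import *
cv2.imwrite('pics/t12.png',vision.snapshot('top'))"
```

```text
22.025 [ 0.54110443 -0.12127806  0.08652255] [-3.64997422 -0.48077822  8.01131238] [0.04889314 0.59226358 0.017863  ] 0.020113326934649012
bar 0.06178026277234459 z 0.14830281165291878 theta 1.292159072407705
```

View pics/s12.png

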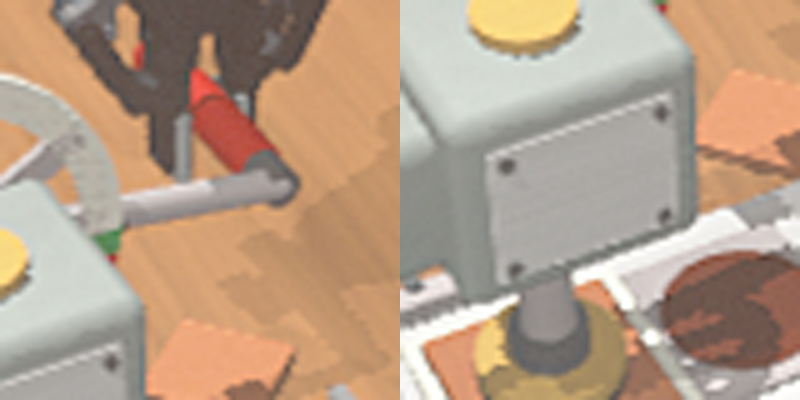

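View pics/s12r.png

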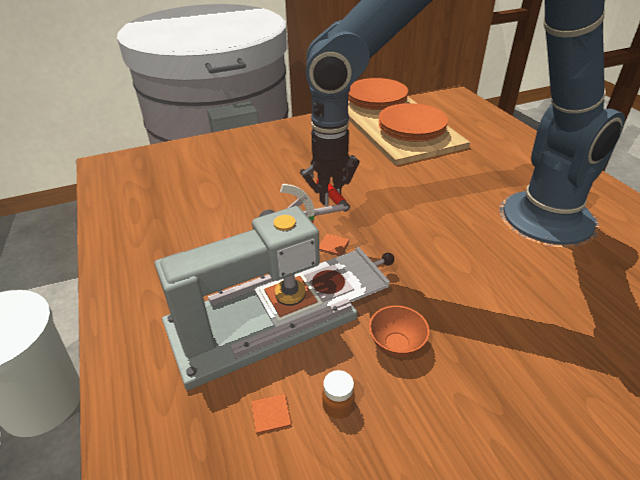

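The lever is now at θ≈1.275 by the scene view and 1.29 by the wrist view, mid-green. The stamp is on the tile and the bystanders are in place. I'll hold a moment, check for drift, then hand in.

Call:
{"api": "arm_command", "payload": {
  "moves": [
    [0,0,0,0],
    [0,0,0,0],
    [0,0,0,0],
    [0,0,0,0],
    [0,0,0,0],
    [0,0,0,0]
  ]
}}

```text
time: 22.92
tool_pos: [0.5412, -0.1212, 0.0865]
tool_rot: [0.0, 0.676, 0.737, 0.0]
wrist_force: [-4.6, 0.6, 8.9]
finger_gap: 0.0203
```

```bash
python3 chk.py 13; python3 -c "
from workcell import close_job
print(close_job())"
```

```text
22.925 [ 0.54115669 -0.12124982  0.08654505] [-4.58868705  0.56810474  8.89760382] [0.07296428 0.63878023 0.0632514 ] 0.020322748816675902
bar 0.061757552057615725 z 0.14830260397490252 theta 1.292160309391863
the job is handed in; nothing more can be done
None
```

I pulled the tray out to its stop, then swung the lever down to about mid-green. I handed the job in at about 23 s, still holding the lever with the stamp on the tile.

**Tray:** The wrist camera measured 85.0 mm of knob travel, and the pull met the stop at about 9 N.

**Lever:** The last checks put it at about 1.29 rad from the wrist view and about 1.275 from the scene view. Green is 1.22 to 1.35. There was no drift over the last second, and the steady upward force at the wrist was about 9 N. I had no direct reading of the stamp's force on the tile. The jar, bowl and spare tiles looked unmoved in the last scene view.

**What failed or disagreed:**
- **Missed grasp:** The first grasp of the knob closed above the ball, because the fingertips sit about 30 mm behind the reported TCP. I corrected for this in every later descent and then regripped once more for a better hold.
- **Grip slip:** The red grip rode up about 10 mm between the pads during the swing, so the angle worked out from the TCP height (1.276) read too high. I corrected it from the camera views and lowered the lever another 14 mm.

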